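Fit the ring adapter and press the round flask down into the sprung rig

TASK

Set up the flask rig on the core bench: fit the adapter with the wide ring (not the spare one with the small ring) over the two pegs of the rig's sprung carrier so that it lies flat and let go of it, then stand the round brown flask upright in its ring. Press the flask gently, as it is glass, straight down until the carrier is at the bottom of its spring travel, and finish while still holding it pressed down there, so that I can close the clip. Leave the spare adapter and the other things on the bench where they are.

Things in the scene. Friction and masses are not known exactly. Their poses are not given: they have to be found in the camera images.
- rig: fixed flask rig: grey housing 165 x 80 mm on a 180 x 100 mm foot, 36 mm high, with a sprung carrier above it. Origin on the bench at the centre of the foot; x runs along its length, z up
- carrier_top (a point): centre of the carrier's flat top, 72 mm above the bench when unloaded; x along its length as the rig's. The carrier is a steel slab 124 x 50 x 10 mm. Two pegs stand on it on its x axis, 46 mm either side of this point: 10 mm diameter, 16 mm high, tapering over the upper 7 mm to 4 mm at the tip. It moves down with the carrier
- carrier (a joint): how far the carrier is pressed down, m: 0 unloaded (spring preloaded, it does not sag under adapter and flask), 0.018 at its lower stop. With adapter and flask in place it starts to move at about 2 to 3.5 N of extra push and needs about 10 to 12 N to reach the stop (0.45 N per mm)
- adapter: the adapter to fit: loose grey plastic part, 100 g: plate 120 x 44 x 8 mm (x, y, z) with a ring collar on its middle, 56 mm outside, 44 mm inside diameter, 28 mm high. Two through holes, 13 mm diameter, on its x axis 46 mm either side of the centre; fits either way round. Grip from above across the collar along y, where it overhangs the plate. Origin at the centre of its underside, z up
- adapter_rim (a point): centre of the adapter's ring at the top of the collar, 36 mm above the adapter's underside
- flask: round brown glass flask, 200 to 400 g: ball 64 mm diameter, straight neck 24 mm diameter from 58 to 104 mm above the bottom, lip 29 mm diameter up to 108 mm, black stopper 22 mm diameter up to 118 mm. Starts upright in a black rubber ring. Origin at the ball's lowest point, z along the neck. Fragile: more than 45 N between flask and adapter breaks it
- flask_center (a point): centre of the flask's ball, 32 mm above its lowest point. When the flask sits in the adapter this is about 23 mm above the ring's rim
- rest_ring: black rubber ring on the bench holding the flask at first, 84 mm outside, 48 mm inside, 25 mm high; the flask is lifted straight up out of it; origin at the centre of its underside
- spare_adapter: the other adapter, to be left alone: same 120 x 44 x 8 mm grey plastic plate, but with a small ring only 36 mm outside and 26 mm inside, 28 mm high in all, too small for the flask; origin at the centre of its underside
- wash_bottle: white plastic bottle with a red cap, 60 mm across, 150 mm tall; leave alone; origin at the centre of its underside
- tape_roll: clear tape roll lying flat, 90 mm across, 25 mm high; leave alone; origin at the centre of its underside
- sample_jar: clear jar with a white lid, 52 mm across, 65 mm tall; leave alone; origin at the centre of its underside
- screwdriver: screwdriver lying on the bench, about 0.2 m long; leave alone
- marker: black marker pen lying on the bench, 16 mm thick, about 120 mm long; leave alone
- vial: small glass vial with a black cap, 32 mm across, 55 mm tall; leave alone; origin at the centre of its underside
Not all that is in view belongs to the job. Leave any red look-alike of the adapter alone.

How it is judged:
By the outcome, as a careful person would: the job done as asked, in the order asked, and still so for the second after the job is handed in, while the arm keeps its last pose, push and grip.
It also fails if it takes over 64 s, if anything falls off the work surface, if the arm or the gripper's body presses on something with over 40 N, if the wrist force passes 120 N, or if a joint passes its speed limit or range.

ROBOT

A 6-joint arm with a two-finger parallel gripper is mounted at the origin on the work surface. World frame = base frame: x ahead of the robot, y to its left, z up, the work surface at z = 0. Lengths are in m, angles in rad, forces in N, time in s.
With the tool pointing down it reaches from about 0.35 to 0.975 m from the base axis. Payload 7.1 kg.
Tool frame: the origin (TCP) lies midway between the tips of the shut fingers; the grasp point (between the pads) lies 19 mm behind it; z points along the fingers, x is the direction in which the jaws open and shut, and the axes are right-handed (so a half turn about z gives the same grasp; the last joint's range is limited). The gripper opens to 88 mm and grips with 3 to 60 N. Pads are 20 mm wide; open, the fingers measure 115 mm over their backs; the gripper's body (75 mm by 178 mm) begins 61 mm behind the grasp point.
Start: joints at [1.181, 0.423, 1.63, -0, 1.089, -0.019], TCP at [0.226, 0.583, 0.223] pointing down, gripper open.
Joint ranges: [-3, 3], [-0.9, 2.11], [0.09, 2.58], [-1.31, 4.45], [0.11, 2.69], [-2.54, 2.54]. Speed limits (rad/s): [2.39, 2.39, 3.01, 3.14, 3.14, 3.14].

INTERFACE

Orientations are given as a unit quaternion [w, x, y, z].
In Python, from station import move_pose, movel, movej, command_gripper, wait, inverse_kinematics, read_camera, camera_info, MotionError, job_done, get_time, get_joint_pos, get_qvel, get_effort, get_tcp_pos, get_ee_rot, get_ft_force, get_ft_torque, get_grip_width gives the robot as it stands. Calls block until the motion is done:
- move_pose(position, orientation): joint-space move of the TCP to a pose.
- movel(position, frame=None, v=0.15, until_force=None): straight line of the TCP; frame=None keeps the orientation; v is the mean speed in m/s. With until_force (N) it stops when the force on the tool has changed by that much, and returns True; else False.
- movej(angles): joint-space move.
- command_gripper(opening): opening from 0.0 (shut) to 1.0 (fully open); the grip force is fixed at half the most; returns when the fingers have stopped.
- wait(seconds).
- inverse_kinematics(position, orientation): joint angles nearest the present ones, or None.
- read_camera(name): name is "side" or "top"; returns the picture (400x640x3 uint8, red, green, blue); there is no depth.
- camera_info(name): a dict with "intrinsics" (3x3 intrinsics, pixels), "dist" ([k1, k2, p1, p2, k3] as OpenCV has them; the pictures are not rectified), "T" (4x4, takes a point from camera to world coordinates). Camera axes: x right, y up, looking along -z (the intrinsics and any distortion apply to the point x, -y, -z); pixel columns grow to the right and rows downward; lengths in m; the calibration is good to about 2 mm. A picture is of the moment at which its call begins. camera_info takes no time and is no camera call.
A pose or a line that the arm cannot do raises MotionError and nothing moves.
- job_done(): hands the job in, once; it reports no verdict.
Readings, each from a call of its own:
- get_time(): time.
- get_joint_pos(): joint angles.
- get_qvel(): joint speeds.
- get_effort(): joint torques, N m.
- get_tcp_pos(): TCP position.
- get_ee_rot(): TCP orientation.
- get_ft_force(): force on the tool from outside, world axes, zero at the start.
- get_ft_torque(): the same for the moment, N m.
- get_grip_width(): opening from 0.0 (shut) to 1.0 (fully open).
Only numpy, scipy, OpenCV 4.12 (cv2) and the standard library are available. Lean on these libraries where they do the work, as an engineer would, in place of code of your own. Each camera call takes 0.05 s, during which the arm holds its last target.

## Working session

There is one attempt and no reset: what is moved stays moved. The work goes in short steps, each a Python script; the robot and the scene stay as the last script left them, time stands still between calls to the robot, and variables do not carry over. Pictures are saved under pics/ and viewed, and the job is handed in when it is done.

```bash
mkdir -p pics; ls; python3 - <<'E'
from station import *
import cv2, numpy as np
for n in ["side","top"]:
    im=read_camera(n); cv2.imwrite(f"pics/{n}0.png",im[:,:,::-1])
    c=camera_info(n); print(n,np.round(c["intrinsics"],1).tolist(),c["dist"],np.round(c["T"],3).tolist())
print(get_time(),get_ee_rot())
E
```

```text
pics
side [[461.2, 0.0, 322.4], [0.0, 461.2, 201.7], [0.0, 0.0, 1.0]] [-0.01771039  0.          0.          0.          0.        ] [[0.969, 0.158, -0.188, 0.278], [-0.245, 0.595, -0.765, -1.032], [-0.009, 0.788, 0.616, 0.877], [0.0, 0.0, 0.0, 1.0]]
top [[453.7, 0.0, 310.5], [0.0, 453.7, 202.1], [0.0, 0.0, 1.0]] [-0.06521284  0.          0.          0.          0.        ] [[-0.028, 0.986, -0.164, 0.309], [-0.999, -0.03, -0.011, -0.044], [-0.016, 0.163, 0.986, 1.293], [0.0, 0.0, 0.0, 1.0]]
0.1 [ 4.03448392e-04  8.25321504e-01  5.64662633e-01 -6.02546781e-04]
```

View pics/side0.png

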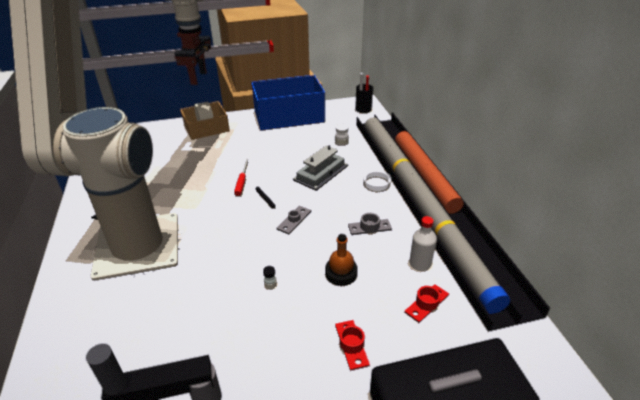

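View pics/top0.png

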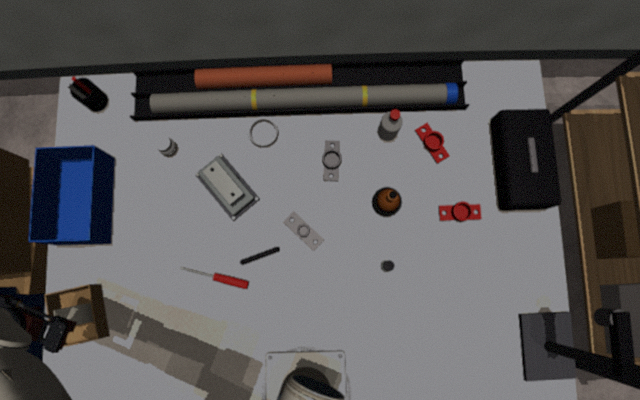

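Grey adapter candidates: A is at top (332,159) / side (370,225), and B is at top (304,231) / side (294,217). The red ones at top (432,143) and (460,212) are look-alikes. A has the larger ring, so it looks like the one meant. I'll confirm in an enlarged crop.

```bash
python3 - <<'E'
import cv2, numpy as np
t=cv2.imread("pics/top0.png"); s=cv2.imread("pics/side0.png")
def crop(i,x,y,w,h,k): return cv2.resize(i[y:y+h,x:x+w],(w*k,h*k),interpolation=cv2.INTER_CUBIC)
a=crop(t,280,135,80,120,4); b=crop(t,190,145,80,80,4)
a=np.hstack([a,np.vstack([b,np.zeros((160,320,3),np.uint8)])]); cv2.imwrite("pics/c1.png",a)
c=np.hstack([crop(s,340,195,60,50,6),crop(s,285,140,70,50,6)]);cv2.imwrite("pics/c2.png",c)
d=np.hstack([crop(t,360,175,50,50,6),crop(s,310,225,60,65,6)[:300]]);cv2.imwrite("pics/c3.png",d)
E
```

```text
(no output)
```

View pics/c1.png

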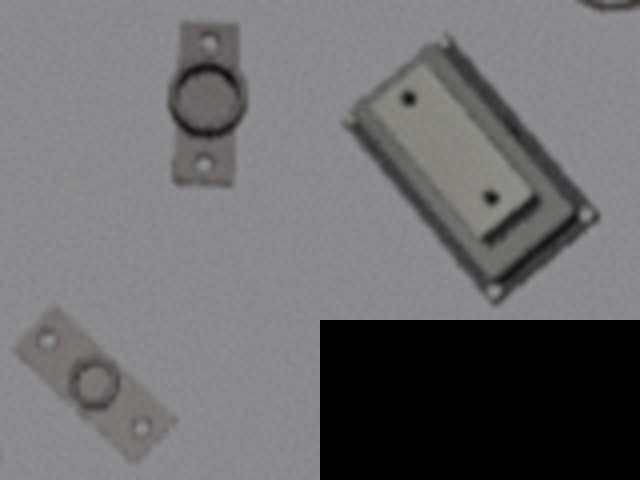

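View pics/c2.png

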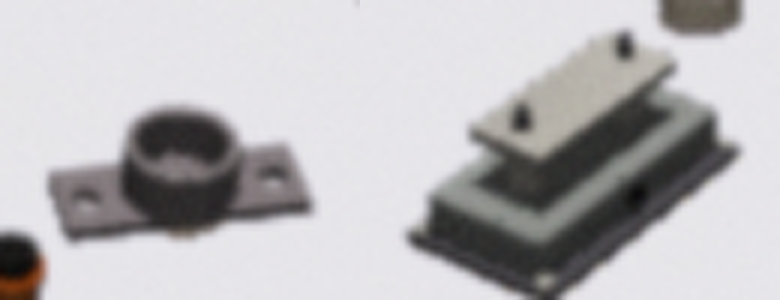

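View pics/c3.png

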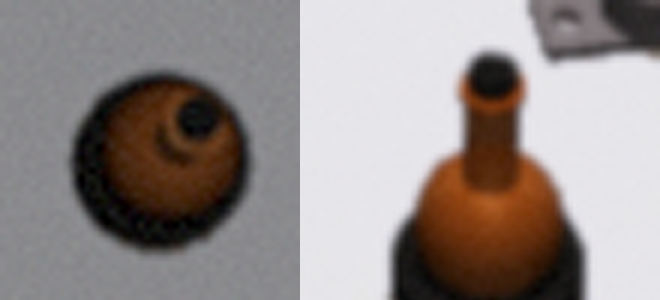

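Picture check: A, top (332,159), has the wide collar overhanging its plate, so it is the adapter to fit. B, top (304,231), has the small ring and is the spare. The rig's carrier shows its two dark pegs at about top (212,169) and (233,194). The flask stands in its black ring at top (387,202), with its stopper at side (342,237).

```bash
cat > h.py <<'E'
from station import *
import cv2, numpy as np
def ray(n,uv):
    c=camera_info(n); p=cv2.undistortPoints(np.array([[uv]],float),np.array(c["intrinsics"]),np.array(c["dist"]))[0,0]
    T=np.array(c["T"]); d=T[:3,:3]@np.array([p[0],-p[1],-1.0]); return T[:3,3],d/np.linalg.norm(d)
def onz(n,uv,z):
    o,d=ray(n,uv); return o+d*(z-o[2])/d[2]
def proj(n,P):
    c=camera_info(n); T=np.array(c["T"]); q=T[:3,:3].T@(np.array(P,float)-T[:3,3]); q=np.array([[[q[0],-q[1],-q[2]]]])
    return cv2.projectPoints(q,np.zeros(3),np.zeros(3),np.array(c["intrinsics"]),np.array(c["dist"]))[0][0,0]
def tri(a,b):
    o1,d1=ray("side",a);o2,d2=ray("top",b)
    A=np.stack([d1,-d2],1); s=np.linalg.lstsq(A,o2-o1,rcond=None)[0]
    p,q=o1+d1*s[0],o2+d2*s[1]; return (p+q)/2,np.linalg.norm(p-q)
def blobs(im,x,y,w,h,lo,hi,amin=3,k=8):
    g=cv2.cvtColor(im,cv2.COLOR_RGB2GRAY)[y:y+h,x:x+w]
    g=cv2.resize(g,None,fx=k,fy=k,interpolation=cv2.INTER_CUBIC)
    m=cv2.inRange(g,lo,hi); n,l,st,ce=cv2.connectedComponentsWithStats(m)
    return [(round(x+(ce[i][0]+.5)/k-.5,2),round(y+(ce[i][1]+.5)/k-.5,2),round(st[i][4]/k/k,1)) for i in range(1,n) if st[i][4]/k/k>amin]
E
python3 - <<'E'
import cv2,numpy as np
t=cv2.imread("pics/top0.png",0); s=cv2.imread("pics/side0.png",0)
print(t[140:180:1,332]); print(t[159,318:348]); print(t[165:173,207:218]);print(s[140:165,290:350:3])
print(s[210:240:2,345:395:3])
E
```

```text
[122 101  84  75 115 138 134 116  97  79  69  32  35  80  98 105 104 101
 104 104 104 104 102 103 106  95  77  49  21  57  89 106 105  91  82 112
 120 111 106 104]
[139 140 139 127  91  81  74  98 108 102 101 101 104 107 104 103 104 103
 103 104  95  71  85  96 132 143 138 139 135 138]
[[103 104 112 121 132 132 131 131 133 132 136]
 [106 119 126 130 125 127 129 129 132 135 131]
 [118 131 132 122 102 103 120 128 132 134 131]
 [133 135 126  98  60  57  83 117 131 131 133]
 [132 130 120  80  39  21  57 109 130 132 134]
 [133 133 124  95  51  36  67 115 132 133 132]
 [132 134 130 117  95  88 101 127 132 130 131]
 [131 127 134 132 129 129 131 133 132 132 132]]
[[229 229 228 229 230 229 230 229 229 229 230 229 229 230 228 112  98 100
  104  93]
 [229 229 229 230 230 230 230 229 230 229 229 230 229 230 229 120  91  94
   92  91]
 [228 229 230 229 230 230 229 228 230 228 229 229 229 229 228 116  89  94
   88  96]
 [228 230 229 228 229 229 229 229 229 230 230 230 229 227 228 133  93  95
   91 113]
 [228 229 231 230 229 230 230 228 230 229 229 230 226 209 229 172  97  96
   96 160]
 [229 228 2
[... 2055 characters left out ...]
229 228 228 157  78  49  70  53  39 108 142 133 138 229 230]
 [229 224 216 197 179  97  92 110 120 110  80  93 120 105 115 217 229]
 [229 153 134 128 129  65  46  81 118 110  80  51 125  93  91 180 229]
 [229 133 120  93 123  69  39  44  50  47  42  45 126 137 126 148 229]
 [229 190 114 111 121 102  37  42  41  44  40  64 123 119 111 101 225]
 [229 213 118 141 123 124  74  42  45  43  42  63  71  83 110 126 225]
 [229 228 110 113  97  81  75  54  50  58  94 195 203 212 225 228 230]
 [175 228 123 112 121 156 200 201 150 165 216 229 229 229 229 229 229]
 [ 68 228 219 227 227 228 229 229 227 228 230 229 230 230 230 229 228]
 [ 32 221 230 229 229 229 229 229 228 229 230 228 229 230 229 230 230]]
```

```bash
python3 - <<'E'
from h import *
t=cv2.imread("pics/top0.png")[:,:,::-1]; s=cv2.imread("pics/side0.png")[:,:,::-1]
pt=blobs(t,205,164,34,35,0,85); ps=blobs(s,303,140,42,24,0,110)
print("pegs",pt,ps)
ht=blobs(t,322,140,20,42,119,255,1); print("holes",ht)
# plate fg in top
def fg(n,im,x,y,w,h,lo,hi,k=8):
    g=cv2.cvtColor(im,cv2.COLOR_RGB2GRAY)[y:y+h,x:x+w]; g=cv2.resize(g,None,fx=k,fy=k,interpolation=cv2.INTER_CUBIC)
    m=cv2.morphologyEx(cv2.inRange(g,lo,hi),cv2.MORPH_CLOSE,np.ones((k,k)))
    c=max(cv2.findContours(m,cv2.RETR_EXTERNAL,cv2.CHAIN_APPROX_NONE)[0],key=cv2.contourArea)
    return (c[:,0]+.5)/k-.5+[x,y]
c=fg("top",t,312,132,42,58,0,119); print(cv2.minAreaRect(c.astype(np.float32)))
r=fg("top",t,316,144,34,30,0,88); e=cv2.fitEllipse(r.astype(np.float32)); print("ring",e, onz("top",e[0],.036))
st=fg("top",t,285,205,45,50,0,119)
# flask
hs=cv2.cvtColor(t,cv2.COLOR_RGB2HSV); print(hs[202,380],hs[195,391])
E
```

```text
pegs [(np.float64(232.77), np.float64(170.39), np.float64(70.4)), (np.float64(211.72), np.float64(169.16), np.float64(10.4)), (np.float64(210.68), np.float64(190.63), np.float64(62.2)), (np.float64(232.32), np.float64(194.0), np.float64(9.8))] [(np.float64(339.98), np.float64(141.89), np.float64(44.6)), (np.float64(328.59), np.float64(147.5), np.float64(7.9)), (np.float64(328.99), np.float64(159.68), np.float64(90.1)), (np.float64(311.48), np.float64(159.41), np.float64(11.0)), (np.float64(341.1), np.float64(161.84), np.float64(19.1))]
holes [(np.float64(322.88), np.float64(146.03), np.float64(39.2)), (np.float64(338.7), np.float64(144.66), np.float64(39.2)), (np.float64(331.97), np.float64(145.5), np.float64(6.6)), (np.float64(322.34), np.float64(171.93), np.float64(27.4)), (np.float64(339.94), np.float64(173.4), np.float64(53.4)), (np.float64(330.53), np.float64(175.94), np.float64(7.2)), (np.float64(328.16), np.float64(181.22), np.float64(1.2))]
((331.55340576171875, 160.82826232910156), (20.546770095825195, 41.54399871826172), 1.3322198390960693)
ring ((331.47174072265625, 159.62130737304688), (18.81564712524414, 20.823392868041992), 0.13282568752765656) [ 0.63851394 -0.09238142  0.036     ]
[ 14 243  65] [50 36 21]
```

```bash
python3 - <<'E'
from h import *
t=cv2.imread("pics/top0.png")[:,:,::-1]; s=cv2.imread("pics/side0.png")[:,:,::-1]
P=[tri((328.59,147.5),(211.72,169.16)),tri((311.48,159.41),(232.32,194.0))]
for p in P: print("peg",np.round(p[0],4),round(p[1]*1e3,1))
d=P[1][0]-P[0][0]; print("mid",(P[0][0]+P[1][0])/2,"len",np.linalg.norm(d[:2]),"ang",np.degrees(np.arctan2(d[1],d[0])))
for z in (.078,.08,.084):
  q=[onz("top",u,z) for u in((211.72,169.16),(232.32,194.0))];print("top mid",(q[0]+q[1])/2,np.linalg.norm(q[0]-q[1]))
  q=[onz("side",u,z) for u in((328.59,147.5),(311.48,159.41))];print("side mid",(q[0]+q[1])/2,np.linalg.norm(q[0]-q[1]))
# adapter holes
q=[onz("top",u,.004) for u in((331.97,145.5),(330.53,175.94))]; d=q[0]-q[1]
print("adapter",(q[0]+q[1])/2,np.linalg.norm(d),np.degrees(np.arctan2(d[1],d[0])))
hs=blobs(s,345,205,50,32,132,175,1.0); print("sideholes",[b for b in blobs(s,345,205,50,32,0,105,1.)])
# flask: orange side/top
for n,im,(x,y,w,h) in(("top",t,(365,180,45,45)),("side",s,(320,228,45,60))):
    hv=cv2.cvtColor(im,cv2.COLOR_RGB2HSV)[y:y+h,x:x+w]
    m=cv2.inRange(hv,(5,130,30),(20,255,255)); m=cv2.resize(m,None,fx=4,fy=4,interpolation=cv2.INTER_CUBIC)
    c=max(cv2.findContours((m>127).astype(np.uint8),cv2.RETR_EXTERNAL,cv2.CHAIN_APPROX_NONE)[0],key=cv2.contourArea); 
    c=(c[:,0]+.5)/4-.5+[x,y]; print(n,cv2.minEnclosingCircle(c.astype(np.float32)),c.min(0),c.max(0))
print("stop top",blobs(t,385,187,14,14,0,40,1)); print("stop side",blobs(s,333,230,18,14,0,50,1))
cv2.imwrite("pics/c4.png",cv2.resize(s[205:237,345:395,::-1],None,fx=12,fy=12,interpolation=cv2.INTER_CUBIC))
E
```

```text
peg [0.6125 0.2414 0.0768] 1.8
peg [0.5406 0.1836 0.0779] 2.1
mid [0.5765948  0.21248771 0.07738791] len 0.09225122409577832 ang -141.21160134657947
top mid [0.57544079 0.21241693 0.078     ] 0.09196286199189724
side mid [0.57737313 0.2116949  0.078     ] 0.09072242281511787
top mid [0.57500205 0.21199566 0.08      ] 0.09181153708060899
side mid [0.57662314 0.2085839  0.08      ] 0.0904954058525866
top mid [0.57412455 0.21115314 0.084     ] 0.09150888725803231
side mid [0.57512316 0.20236189 0.084     ] 0.09004137192752439
adapter [ 0.64389975 -0.09288319  0.004     ] 0.09185654269271744 -4.686044878731141
sideholes [(np.float64(369.87), np.float64(224.63), np.float64(351.8)), (np.float64(385.08), np.float64(223.22), np.float64(10.9)), (np.float64(353.93), np.float64(226.93), np.float64(10.2)), (np.float64(344.98), np.float64(235.84), np.float64(1.4))]
top ((388.20159912109375, 199.2016143798828), 11.842306137084961) [376.625 187.625] [399.375 210.375]
side ((340.5, 256.0), 18.56165313720703) [328.625 237.625] [353.375 274.375]
stop top [(np.float64(392.11), np.float64(192.92), np.float64(63.2)), (np.float64(387.07), np.float64(198.63), np.float64(10.3)), (np.float64(397.99), np.float64(199.87), np.float64(1.4))]
stop side [(np.float64(341.63), np.float64(238.07), np.float64(42.5))]
```

```bash
python3 - <<'E'
from h import *
print("stopper",tri((341.63,238.07),(392.2,195.5)))
t=cv2.imread("pics/top0.png")[:,:,::-1]; s=cv2.imread("pics/side0.png")[:,:,::-1]
g=cv2.cvtColor(t,cv2.COLOR_RGB2GRAY); print(g[185:212,374:402])
print("side neck cols"); gs=s[:,:,0]; print(gs[233:262,330:355])
print("sideholes mid",onz("side",(385.08,223.22),.004),onz("side",(353.93,226.93),.004))
for n,u in(("bottle",(423,265)),("tape",(377,186)),("jar",(342,143)),("vial",(270,285)),("marker",(265,197)),("spare",(294,218))): print(n,onz("side",u,0)[:2])
E
```

```text
stopper (array([ 0.51568925, -0.24468646,  0.12362994]), np.float64(0.0034642148044279814))
[[139 135 142 137 139 138 139 140 139 138 136 134 137 138 138 139 139 143
  141 139 139 138 140 140 137 139 143 134]
 [138 140 137 135 136 142 138 139 137 129 122 119 118 111 117 121 127 136
  137 137 140 136 135 138 137 138 137 139]
 [137 137 138 138 140 140 134 122 107  94  79  72  62  63  67  79 100 112
  120 133 137 142 141 141 138 139 140 134]
 [138 137 143 137 135 118 107  78  55  39  28  22  25  25  30  35  40  60
   75  97 117 131 138 138 141 140 136 137]
 [139 142 135 126 109  77  53  33  11  22  13  27  28  38  29  37  34  37
   43  53  78 102 123 136 142 139 138 138]
 [137 136 116  89  52  30  22  13  21  27  37  38  49  42  50  60  57  48
   42  33  36  61  95 124 134 139 139 138]
 [140 118  80  38  24   9  16  28  32  39  48  50  49  48  58  67  60  43
   33  27  27  34  54  95 123 136 139 139]
 [134  95  41  18  13  23  28  30  38  39  50  45  46  57  67  61  36  16
   11  14  19  22  33  60  91 127 140 139]
 [115  62  17  13  19  23  24  43  43  52  48  51  50  63  70  53  22  2
[... 4784 characters left out ...]
73 219]
 [118 114 119 128 136 139 143 146 154 161 168 169 167 163 158 153 150 142
  138 136 131 122 123 159 214]
 [104 107 114 122 127 133 140 142 148 157 162 171 171 165 155 148 143 140
  136 128 120 116 111 138 196]
 [ 91 100 110 116 122 130 133 139 144 148 156 160 159 157 147 141 137 131
  128 125 115 111 102 112 167]
 [ 83  93 103 110 119 123 128 130 134 140 146 148 151 147 141 137 130 127
  123 117 112 101  92  87 124]]
sideholes mid [ 0.69484508 -0.09077371  0.004     ] [ 0.60278393 -0.08326008  0.004     ]
bottle [ 0.73423263 -0.27026158]
tape [0.73579986 0.09357496]
jar [0.70166759 0.38162867]
vial [ 0.33445537 -0.23689051]
marker [0.37717044 0.12866195]
spare [0.44490817 0.00477263]
```

```bash
cat >> h.py <<'E'
from scipy.spatial.transform import Rotation as Ro
def down(deg):
    a=np.radians(deg); M=np.array([[np.cos(a),np.sin(a),0],[np.sin(a),-np.cos(a),0],[0,0,-1]])
    q=Ro.from_matrix(M).as_quat(); return [q[3],q[0],q[1],q[2]]
def snap(k):
    for n in("side","top"): cv2.imwrite(f"pics/{n}{k}.png",read_camera(n)[:,:,::-1])
E
python3 - <<'E'
from h import *
ja=85.3
for a in (ja,ja-180):
    q=inverse_kinematics([.644,-.093,.1],down(a)); print(a,q)
    q=inverse_kinematics([.5766,.2122,.2],down(a+43.5)); print(q)
a=min((ja,ja-180),key=lambda a:max(abs(inverse_kinematics([.644,-.093,.1],down(a))[5]),abs(inverse_kinematics([.5766,.2122,.2],down(a+43.5))[5])))
print("use",a)
move_pose([.644,-.093,.12],down(a)); print(get_time())
snap(1)
print(movel([.644,-.093,.006],v=.12,until_force=15),get_tcp_pos(),get_time())
command_gripper(0.0); print(get_grip_width()*88,get_time(),get_ft_force())
movel([.644,-.093,.18],v=.15); print(get_time(),get_grip_width()*88,get_ft_force()); snap(2)
E
```

```text
85.3 [-1.61708030e-01  6.08434529e-01  1.64126779e+00 -4.44089210e-16
  8.91890339e-01 -1.65047388e+00]
[ 3.33267244e-01  4.33540290e-01  1.67190554e+00 -4.44089210e-16
  1.03614683e+00 -1.91471683e+00]
-94.7 [-1.61708030e-01  6.08434529e-01  1.64126779e+00 -4.44089210e-16
  8.91890339e-01  1.49111877e+00]
[ 3.33267244e-01  4.33540290e-01  1.67190554e+00 -4.44089210e-16
  1.03614683e+00  1.22687582e+00]
use -94.7
2.9167
False [ 0.64466606 -0.09310352  0.00676084] 4.1167
56.62213243887088 4.7167 [0.14532596 0.85574682 2.16332195]
6.025 56.45856096136678 [-0.1430655  -0.27186011 -0.65047977]
```

```bash
python3 - <<'E'
import cv2,numpy as np
s=cv2.imread("pics/side2.png");t=cv2.imread("pics/top2.png")
cv2.imwrite("pics/c5.png",np.hstack([cv2.resize(s[140:240,320:420],(400,400)),cv2.resize(t[110:210,280:380],(400,400))]))
E
```

```text
(no output)
```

View pics/c5.png

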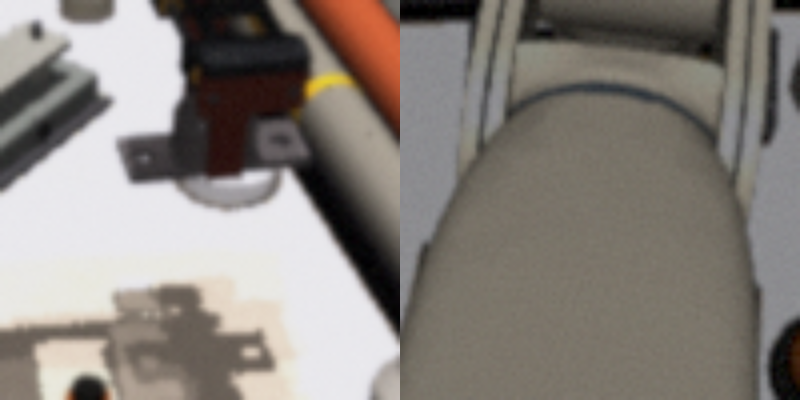

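The adapter hangs level in the jaws: side view, plate from (350,180) to (396,175), holes near (356,179) and (391,176). The arm hides it in the top view. I'll move it above the rig and compare it with the pegs there.

```bash
python3 - <<'E'
from h import *
move_pose([.5766,.2122,.165],down(-94.7+43.5)); wait(.2); print(get_time(),get_tcp_pos()); snap(3)
s=cv2.imread("pics/side3.png");t=cv2.imread("pics/top3.png")
cv2.imwrite("pics/c6.png",np.hstack([cv2.resize(s[90:190,270:370],(600,600),interpolation=cv2.INTER_CUBIC)]))
E
```

```text
7.5167 [0.57717477 0.21102858 0.16502087]
```

View pics/c6.png

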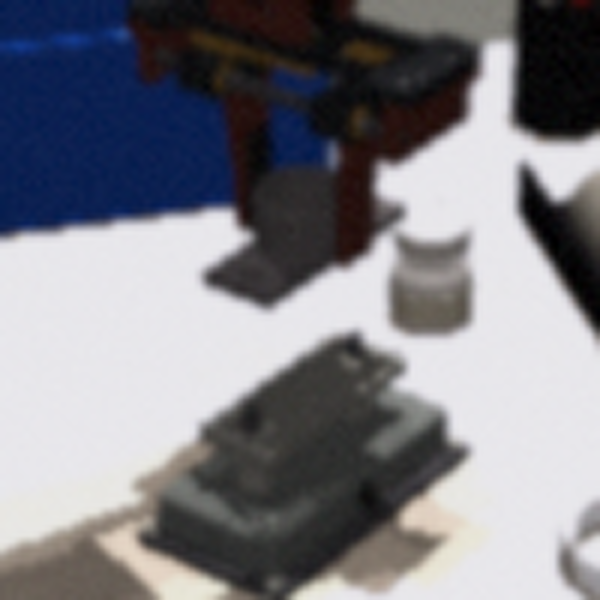

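View pics/top3.png

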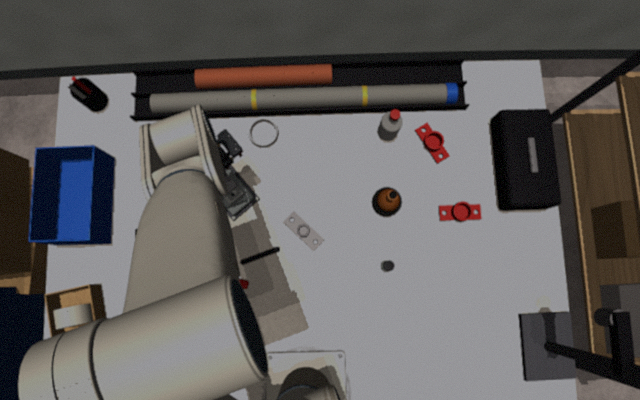

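Held adapter over the rig, side view: near plate corners at about (304,136) and (315,141), and the pegs clear below at about (312,159) and (329,147). I'll cast the corners and holes onto their plane to get the adapter's offset in the jaws.

```bash
python3 - <<'E'
from h import *
s2=cv2.imread("pics/side2.png")[:,:,::-1]; s3=cv2.imread("pics/side3.png")[:,:,::-1]
cv2.imwrite("pics/c7.png",np.vstack([cv2.resize(s2[165:195,345:400,::-1],None,fx=10,fy=10,interpolation=cv2.INTER_CUBIC),cv2.convertScaleAbs(cv2.resize(s3[118:146,295:350,::-1],None,fx=10,fy=10,interpolation=cv2.INTER_CUBIC),alpha=2)]))
for n,c,ang,zt in(("s2",(.644,-.093),-4.7,.18-.0068+.008),("s3",(.57717,.21103),38.8,.165-.0068+.008)):
    a=np.radians(ang);R=np.array([[np.cos(a),-np.sin(a)],[np.sin(a),np.cos(a)]])
    for p in((.06,.022),(.06,-.022),(-.06,-.022),(-.06,.022),(.046,0),(-.046,0)):
        print(n,p,np.round(proj("side",[*(np.array(c)+R@np.array(p)),zt]),1))
E
```

```text
s2 (0.06, 0.022) [391.8 169.1]
s2 (0.06, -0.022) [396.6 178.3]
s2 (-0.06, -0.022) [351.7 183.1]
s2 (-0.06, 0.022) [348.2 173.6]
s2 (0.046, 0) [389.1 174.2]
s2 (-0.046, 0) [355.1 177.7]
s3 (0.06, 0.022) [325.6 120.2]
s3 (0.06, -0.022) [336.7 124. ]
s3 (-0.06, -0.022) [313.6 139.5]
s3 (-0.06, 0.022) [302.3 135.2]
s3 (0.046, 0) [328.5 123.8]
s3 (-0.046, 0) [310.8 135.4]
```

View pics/c7.png

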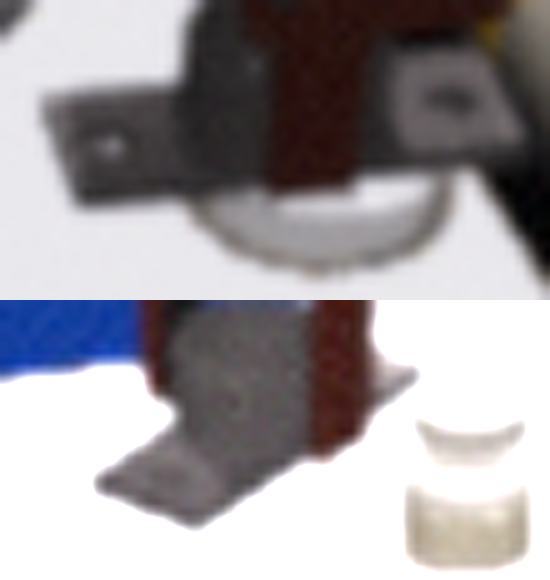

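```bash
python3 - <<'E'
from h import *
q=[onz("top",u,.08) for u in((211.72,169.16),(232.32,194.0))];d=q[0]-q[1];print("ang top",np.degrees(np.arctan2(d[1],d[0])))
q=[onz("side",u,.079) for u in((328.59,147.5),(311.48,159.41))];d=q[0]-q[1];print("ang side",np.degrees(np.arctan2(d[1],d[0])))
g=np.array([.5757,.2130]); cmd=g.copy()
o=down(-94.7+43.5)
movel([*cmd,.11],frame=o,v=.08); wait(.2); p=np.array(get_tcp_pos()); print(p,Ro.from_quat(np.roll(get_ee_rot(),-1)).as_matrix()[:,0])
cmd=cmd+(g-p[:2]); movel([*cmd,.099],frame=o,v=.06); wait(.15); print(get_tcp_pos(),get_ft_force(),get_time()); snap(4)
s=cv2.imread("pics/side4.png")
cv2.imwrite("pics/c8.png",cv2.convertScaleAbs(cv2.resize(s[120:180,285:360],None,fx=8,fy=8,interpolation=cv2.INTER_CUBIC),alpha=1.6))
E
```

```text
ang top 38.716137661131285
ang side 38.173737482398764
[0.57610202 0.2131296  0.11062252] [ 6.26593341e-01 -7.79346292e-01  3.76964654e-04]
[0.57535926 0.21287769 0.09897656] [-0.4831896  -0.46020647 -0.97977758] 9.1417
```

View pics/c8.png

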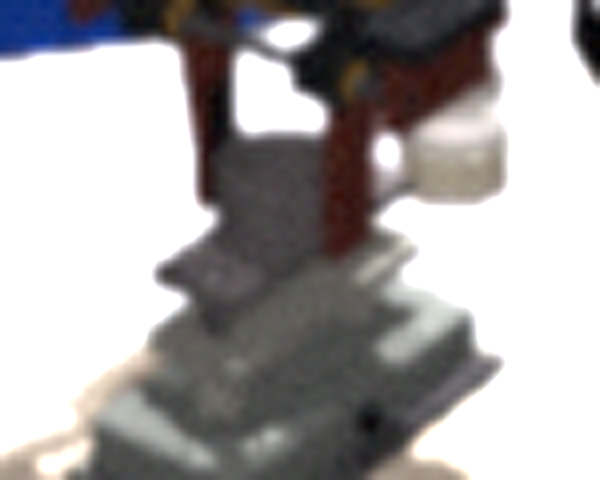

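```bash
python3 - <<'E'
from h import *
a=np.radians(38.8);R=np.array([[np.cos(a),-np.sin(a)],[np.sin(a),np.cos(a)]]);c=np.array([.5754,.2129])
for p,z in(((-.06,.022),.1002),((-.06,-.022),.1002),((.06,-.022),.1002),((-.062,.025),.072),((-.062,-.025),.072),((.062,-.025),.072)):
    u=proj("side",[*(c+R@np.array(p)),z]); print(p,z,np.round(u,1),"crop",np.round((u-[285,120])*8+4))
cv2.imwrite("pics/c9.png",cv2.convertScaleAbs(cv2.resize(cv2.imread("pics/side0.png")[120:180,285:360],None,fx=8,fy=8,interpolation=cv2.INTER_CUBIC),alpha=1))
E
```

```text
(-0.06, 0.022) 0.1002 [302.4 153.2] crop [143. 270.]
(-0.06, -0.022) 0.1002 [313.4 157.7] crop [231. 305.]
(0.06, -0.022) 0.1002 [335.8 141.7] crop [411. 178.]
(-0.062, 0.025) 0.072 [301.6 160.7] crop [137. 330.]
(-0.062, -0.025) 0.072 [313.9 165.8] crop [236. 371.]
(0.062, -0.025) 0.072 [336.8 149.1] crop [419. 237.]
```

View pics/c9.png

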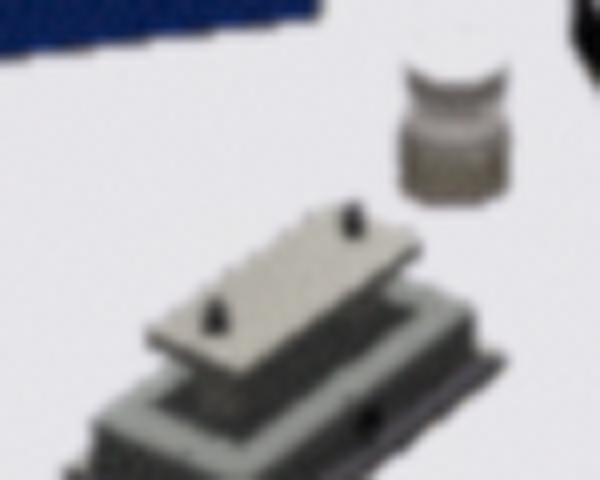

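The plate corner at side (304,154) and the carrier corners at (303,162) and (337,150) show the same residual against prediction, so they are aligned to about 1 mm. Descending.

```bash
python3 - <<'E'
from h import *
p=np.array(get_tcp_pos()); o=down(-51.2); f0=np.array(get_ft_force())
for z in (.095,.091,.087,.083,.0795):
    r=movel([.5753,.2129,z],frame=o,v=.03,until_force=6); wait(.05)
    print(z,r,np.round(get_tcp_pos(),4),np.round(np.array(get_ft_force())-f0,2),np.round(get_ft_torque(),2),round(get_time(),2))
    if r: break
snap(5); s=cv2.imread("pics/side5.png")
cv2.imwrite("pics/c10.png",cv2.convertScaleAbs(cv2.resize(s[120:180,285:360],None,fx=8,fy=8,interpolation=cv2.INTER_CUBIC),alpha=1.6))
E
```

```text
0.095 False [0.5752 0.2129 0.0948] [-0.38  0.64  0.76] [-0.05  0.06 -0.05] 9.57
0.091 False [0.5752 0.2129 0.0909] [0.03 0.22 0.79] [-0.03  0.12  0.03] 9.91
0.087 False [0.5752 0.2129 0.0869] [ 0.25  0.71 -0.17] [ 0.03  0.11 -0.04] 10.24
0.083 False [0.5752 0.2129 0.0829] [ 0.1   0.8  -0.56] [-0.02  0.19 -0.03] 10.57
0.0795 False [0.5752 0.2129 0.0794] [ 0.29 -0.32 -0.38] [-0.06  0.11 -0.02] 10.89
```

View pics/c10.png

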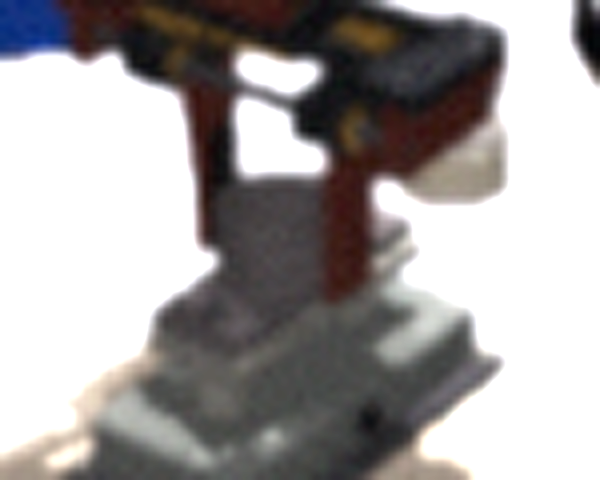

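No resistance down to an underside height of about 73 mm, and in the side view the plate is on the carrier. I'll press lightly to feel the seat, then let go.

```bash
python3 - <<'E'
from h import *
o=down(-51.2); f0=get_ft_force()[2]
r=movel([.5753,.2129,.0765],frame=o,v=.015,until_force=2.5); print(r,get_tcp_pos(),get_ft_force()[2]-f0,get_time())
command_gripper(.85); print(get_grip_width()*88,get_ft_force())
movel([.5753,.2129,.2],frame=o,v=.15); 
# next: above flask
print(get_time())
for a in(-51.2,0,90,-90,45,-135): print(a,inverse_kinematics([.5157,-.2447,.22],down(a))[5] , inverse_kinematics([.5753,.2129,.2],down(a))[5])
E
```

```text
True [0.57560805 0.21300342 0.07785464] 6.231386920459322 11.2083
75.1265021455758 [0.21338587 1.0681008  0.04818581]
12.6833
-51.2 0.4297186596531142 1.2286477926187143
0 -0.46388991736798246 0.33503921559761807
90 -2.034686244162879 -1.2357571111972785
-90 1.106906409426914 1.9058355423925146
45 -1.249288080765431 -0.4503589477998302Traceback (most recent call last):
  File "<stdin>", line 8, in <module>
TypeError: 'NoneType' object is not subscriptable
```

```bash
python3 - <<'E'
from h import *
move_pose([.5157,-.2447,.19],down(0)); wait(.1); print(get_time(),get_tcp_pos()); snap(6)
s=cv2.imread("pics/side6.png");t=cv2.imread("pics/top6.png")
cv2.imwrite("pics/c11.png",np.hstack([cv2.resize(s[120:190,290:350],None,fx=6,fy=6,interpolation=cv2.INTER_CUBIC),cv2.resize(t[145:215,190:250],None,fx=6,fy=6,interpolation=cv2.INTER_CUBIC)]))
cv2.imwrite("pics/c12.png",cv2.resize(s[170:300,280:400],None,fx=4,fy=4,interpolation=cv2.INTER_CUBIC))
E
```

```text
14.475 [ 0.51607313 -0.24396819  0.18990413]
```

View pics/c11.png

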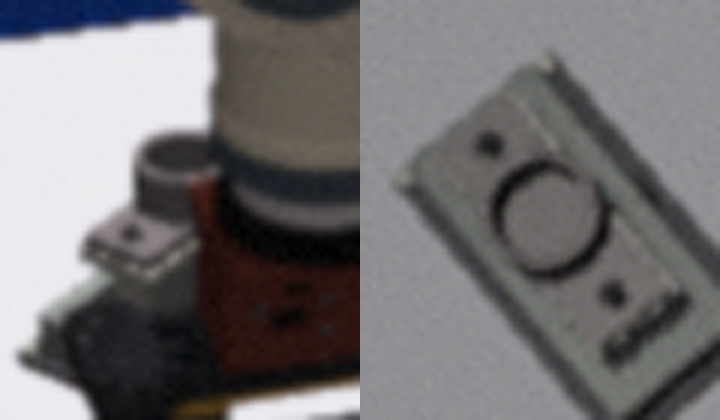

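View pics/c12.png

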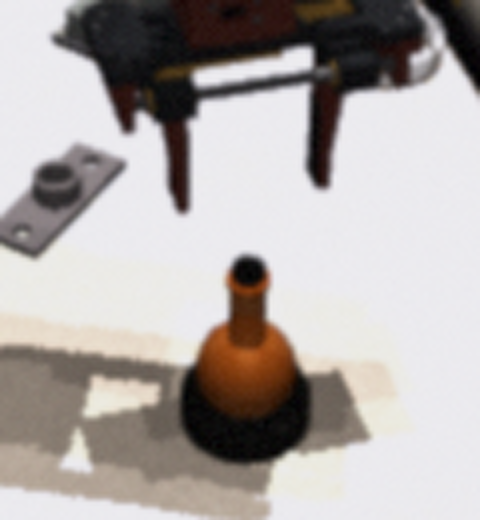

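The adapter sits flat: in the top view both peg tips show in its holes, at about (211,169) and (232,194), and the side view shows the plate lying on the carrier. The fingers straddle the flask neck in the side view, with the neck at (342,247). Next I grasp the flask.

```bash
python3 - <<'E'
from h import *
for z in(.125,.13): print(onz("top",(392.3,194.6),z))
o=down(0)
r=movel([.5155,-.2455,.077],frame=o,v=.1,until_force=8); print(r,get_tcp_pos(),get_time())
command_gripper(0.); print(get_grip_width()*88,get_tcp_pos(),get_ft_force())
f0=np.array(get_ft_force())
movel([.5155,-.2455,.16],frame=o,v=.08); wait(.2); print(get_tcp_pos(),get_grip_width()*88,np.array(get_ft_force())-f0,get_ft_torque(),get_time()); snap(7)
s=cv2.imread("pics/side7.png");t=cv2.imread("pics/top7.png")
cv2.imwrite("pics/c13.png",cv2.resize(s[170:300,280:400],None,fx=4,fy=4,interpolation=cv2.INTER_CUBIC))
E
```

```text
[ 0.51608326 -0.24459588  0.125     ]
[ 0.51519628 -0.24373574  0.13      ]
False [ 0.51598152 -0.24574365  0.0776389 ] 15.8583
27.17637201292978 [ 0.51562369 -0.24555282  0.07705   ] [-0.06720423 -0.77332994  0.2066736 ]
[ 0.51523412 -0.24539637  0.15947744] 27.289724549906143 [-0.19105174  0.14323566 -3.06830366] [-0.07294354  0.03968134 -0.00721861] 18.0583
```

View pics/c13.png

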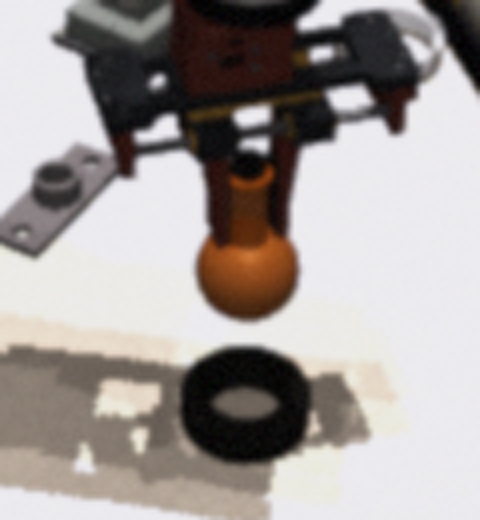

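```bash
python3 - <<'E'
from h import *
s=cv2.imread("pics/side7.png")
cv2.imwrite("pics/c14.png",cv2.convertScaleAbs(cv2.resize(s[200:255,320:365],None,fx=12,fy=10.5,interpolation=cv2.INTER_CUBIC),alpha=1.8))
hv=cv2.cvtColor(s,cv2.COLOR_BGR2HSV)[225:255,322:364]; m=cv2.inRange(hv,(3,130,40),(20,255,255))
k=8;m=(cv2.resize(m,None,fx=k,fy=k,interpolation=cv2.INTER_CUBIC)>127).astype(np.uint8)
c=max(cv2.findContours(m,0,1)[0],key=cv2.contourArea)[:,0]; c=(c+.5)/k-.5+[322,225]
b=c[c[:,1]>232]; A=np.c_[2*b,np.ones(len(b))]; x=np.linalg.lstsq(A,(b**2).sum(1),rcond=None)[0]; ctr=x[:2]; print(ctr,np.sqrt(x[2]+ctr@ctr))
for z in(.11,.115,.12,.125,.13): print(z,proj("side",[.5152,-.2454,z]),onz("side",ctr,z))
E
```

```text
[341.36560087 236.57652102] 12.000000909025369
0.11 [340.73149785 242.61856552] [ 0.52269588 -0.22492307  0.11      ]
0.115 [340.76286033 241.10333839] [ 0.52109902 -0.23017964  0.115     ]
0.12 [340.79438986 239.57968199] [ 0.51950217 -0.23543622  0.12      ]
0.125 [340.82608774 238.04752756] [ 0.51790531 -0.24069279  0.125     ]
0.13 [340.85795529 236.50680562] [ 0.51630846 -0.24594937  0.13      ]
```

View pics/c14.png

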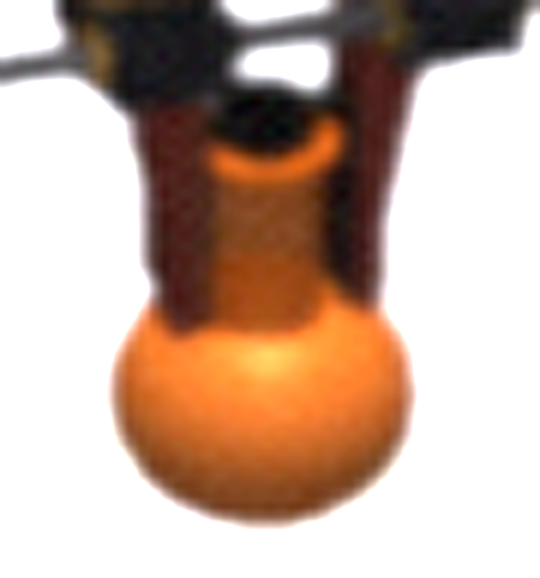

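The flask is held upright and clear of its rubber ring, with the ball centre at side (341,237), about 30 mm below the TCP. The fingertips reach the shoulder. Carrying it over the adapter.

```bash
python3 - <<'E'
from h import *
o=down(0); g=np.array([.5756,.2124])
movel([.5155,-.2455,.25],frame=o,v=.15)
move_pose([*g,.25],o); movel([*g,.19],frame=o,v=.1); wait(.2); p=np.array(get_tcp_pos()); print(p,get_ft_force(),get_grip_width()*88)
cmd=g+(g-p[:2]); movel([*cmd,.175],frame=o,v=.05); wait(.2); print(get_tcp_pos(),get_time(),get_ft_force()); snap(8)
s=cv2.imread("pics/side8.png")
cv2.imwrite("pics/c15.png",cv2.convertScaleAbs(cv2.resize(s[80:190,270:380],None,fx=5,fy=5,interpolation=cv2.INTER_CUBIC),alpha=1.3))
E
```

```text
[0.57608095 0.21258028 0.19081794] [-0.11507214 -0.07348382 -2.84607868] 27.263525136101613
[0.57530302 0.2122615  0.17518873] 22.2 [ 0.08155496  0.38044454 -1.77773224]
```

View pics/c15.png

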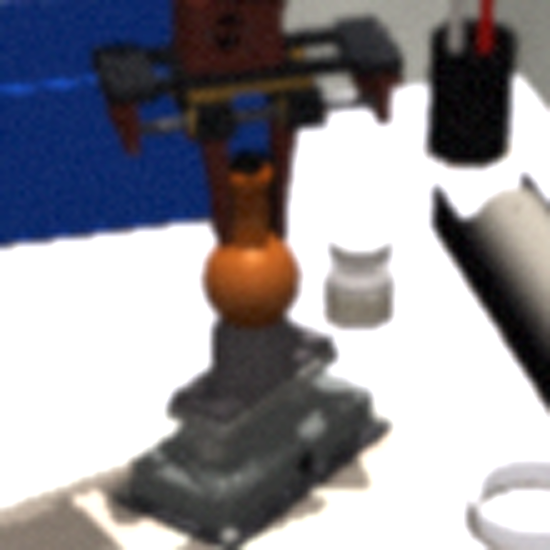

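The ball, at side (320,136), hangs centred just above the collar. Lowering until contact.

```bash
python3 - <<'E'
from h import *
o=down(0); f0=np.mean([get_ft_force() for _ in range(5)],0); cmd=np.array([.5754,.2123])
np.save("f0.npy",f0)
r=movel([*cmd,.150],frame=o,v=.015,until_force=2.5); print(r,get_tcp_pos(),np.array(get_ft_force())-f0,get_time())
wait(.3); print(get_tcp_pos(),np.array(get_ft_force())-f0,get_ft_torque(),get_grip_width()*88); snap(9)
s=cv2.imread("pics/side9.png")
cv2.imwrite("pics/c16.png",cv2.convertScaleAbs(cv2.resize(s[80:190,270:380],None,fx=5,fy=5,interpolation=cv2.INTER_CUBIC),alpha=1.3))
E
```

```text
True [0.57524349 0.21236375 0.16217714] [0.29244464 0.7603857  5.71063952] 23.225
[0.5748702  0.21213462 0.16190257] [1.27252238 0.71966549 6.07485384] [ 0.11507321 -0.25327141 -0.00882656] 27.517363811028048
```

View pics/c16.png

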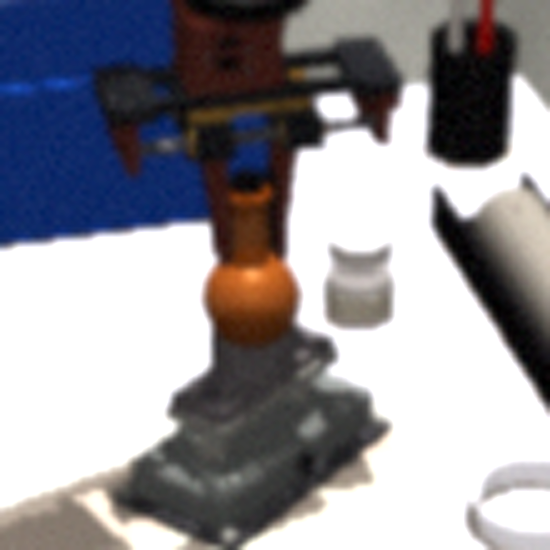

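Seated at TCP z≈0.162, as predicted (about 0.161). Now pressing down in small steps and watching the force.

```bash
python3 - <<'E'
from h import *
o=down(0); f0=np.load("f0.npy")
F=lambda: np.mean([get_ft_force() for _ in range(4)],0)-f0
xy=np.array(get_tcp_pos())[:2]; xy=np.array([.5751,.2122])
for z in np.r_[np.arange(.160,.1465,-.002)]:
    r=movel([*xy,z],frame=o,v=.02,until_force=8); wait(.1); f=F()
    print(round(z,4),r,np.round(get_tcp_pos(),4),np.round(f,1),round(get_grip_width()*88,2),round(get_time(),1))
    if r or f[2]>17: break
snap(10)
s=cv2.imread("pics/side10.png")
cv2.imwrite("pics/c17.png",cv2.convertScaleAbs(cv2.resize(s[80:190,270:380],None,fx=5,fy=5,interpolation=cv2.INTER_CUBIC),alpha=1.3))
E
```

```text
0.16 False [0.5751 0.2122 0.16  ] [-0.   0.4  7. ] 27.29 24.0
0.158 False [0.5751 0.2122 0.1581] [0.4 1.3 6.7] 27.46 24.3
0.156 False [0.5752 0.2123 0.1562] [1.2 1.6 7.9] 27.55 24.7
0.154 False [0.5753 0.2124 0.1544] [1.2 0.9 8.9] 27.24 25.0
0.152 False [0.5754 0.2124 0.1525] [ 0.6  1.2 10.2] 27.41 25.4
0.15 False [0.5755 0.2125 0.1506] [ 0.4  2.9 10.6] 27.44 25.7
0.148 False [0.5755 0.2126 0.1488] [ 0.2  2.4 11.8] 27.35 26.1
```

View pics/c17.png

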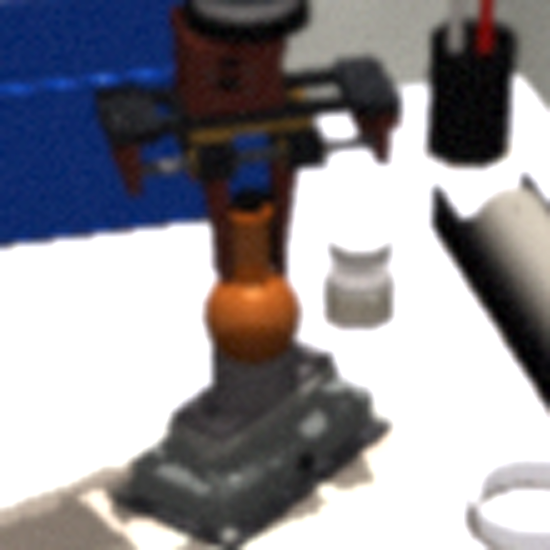

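The carrier is sinking straight, at about 0.5 N/mm, with the flask still upright. Continuing to the stop.

```bash
python3 - <<'E'
from h import *
o=down(0); f0=np.load("f0.npy")
F=lambda: np.mean([get_ft_force() for _ in range(4)],0)-f0
xy=np.array([.5751,.2122])
for z in np.arange(.147,.1355,-.001):
    r=movel([*xy,z],frame=o,v=.015,until_force=8); wait(.15); f=F()
    print(round(z,4),r,np.round(get_tcp_pos(),4),np.round(f,1),round(get_grip_width()*88,2),round(get_time(),1))
    if f[2]>19: break
wait(.5); print(F(),get_tcp_pos())
snap(11)
s=cv2.imread("pics/side11.png")
cv2.imwrite("pics/c18.png",cv2.convertScaleAbs(cv2.resize(s[80:190,270:380],None,fx=5,fy=5,interpolation=cv2.INTER_CUBIC),alpha=1.3))
E
```

```text
0.147 False [0.5756 0.2126 0.1479] [-1.   1.7 12.2] 27.67 26.6
0.146 False [0.5756 0.2126 0.1469] [-0.4  2.2 12. ] 27.1 27.0
0.145 False [0.5757 0.2127 0.146 ] [ 0.9  1.4 13.7] 27.28 27.4
0.144 False [0.5758 0.2127 0.1451] [-0.8  2.2 13.7] 27.94 27.8
0.143 False [0.5758 0.2127 0.1442] [-0.3  2.6 14.3] 27.36 28.2
0.142 False [0.5761 0.213  0.1438] [-1.4  3.3 16.7] 27.38 28.6
0.141 False [0.5766 0.2134 0.1435] [-1.7  4.7 21.2] 27.58 29.0
[-2.5396564   3.86168168 21.6356115 ] [0.57655303 0.2133874  0.14353431]
```

View pics/c18.png

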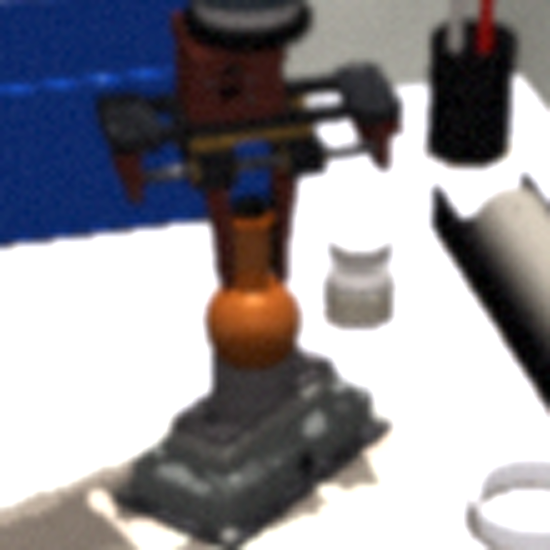

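The force knee is clear: 14.3 → 16.7 → 21.2 N while the TCP stops at z≈0.1437, after about 18.5 mm of travel. So the carrier is on its stop. I'll ease off the excess and side load slightly, then check everything.

```bash
python3 - <<'E'
from h import *
o=down(0); f0=np.load("f0.npy")
F=lambda: np.mean([get_ft_force() for _ in range(6)],0)-f0
movel([.5745,.2116,.1415],frame=o,v=.01); wait(.5); print(F(),get_tcp_pos(),Ro.from_quat(np.roll(get_ee_rot(),-1)).as_matrix()[:,2],get_grip_width()*88,get_time())
snap(12)
s=cv2.imread("pics/side12.png")
cv2.imwrite("pics/c19.png",cv2.convertScaleAbs(cv2.resize(s[110:180,290:350],None,fx=8,fy=8,interpolation=cv2.INTER_CUBIC),alpha=1.6))
E
```

```text
[-0.97635305  3.67254656 18.36616969] [0.57595324 0.2126573  0.14372142] [ 0.00355358  0.00204869 -0.99999159] 27.395960186371475 30.325
```

View pics/c19.png

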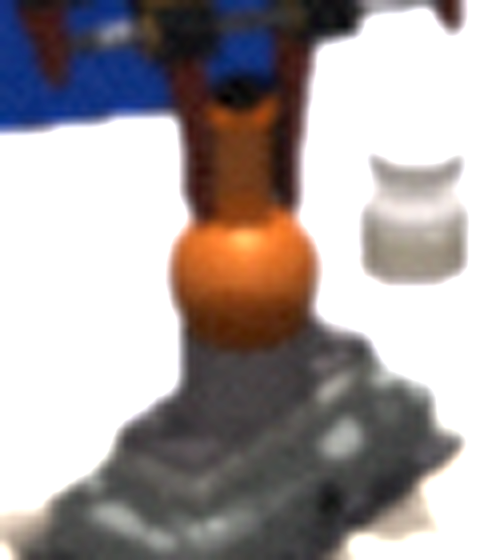

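View pics/side12.png

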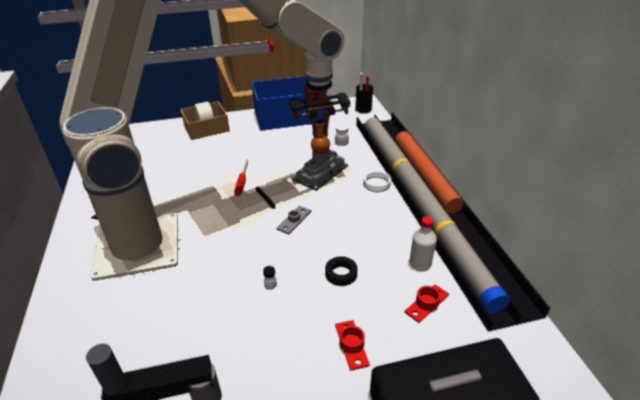

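The flask stands upright at side (320,145), and the carrier is down near the housing with the plate flat on it. The spare (294,219) and everything else are where they were. The push holds at about 15 N above the flask's weight, past the knee, so I'm handing in.

```bash
python3 - <<'E'
from station import *
print(get_ft_force(),get_tcp_pos()); job_done(); print(get_time())
E
```

```text
[-0.89293208  4.05567291 17.31967113] [0.57595798 0.21267039 0.14374757]
the job is handed in; nothing more can be done
the job is handed in; nothing more can be done
```

The flask rig is set up, and the arm is still holding the flask pressed down with the carrier at the bottom of its travel, ready for you to close the clip. I handed the job in at about 30 s; it gives no verdict.

- **Adapter:** I fitted the wide-ring adapter over both pegs and let go of it. It went down with no noticeable resistance, and afterwards both peg tips showed in its holes with the plate flat on the carrier.
- **Flask:** It stands upright in the ring. The force rose steadily at about 0.5 N/mm, then sharply after about 18.5 mm of tool travel, which is the stop at 18 mm.
- **Push:** The final push is about 15 N above the flask's weight. It peaked at about 19 N, well under the 45 N limit.
- **Rest of the bench:** The last side picture showed the spare adapter and the other things where they started.

**What did not quite agree:**
- The jaws read about 27 mm on the 24 mm neck, so the fingertips are probably close to the ball's shoulder. I saw no slip.
- About 4 N of sideways force remains in the hold.
- The two cameras differed by about 2 mm.

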